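Weigh two stacked bean boxes on the counter scale

TASK

Weigh the two blue-lidded bean boxes together: first set the tall one down gently on the scale, standing centred on and square to its steel pan with nothing overhanging, and let go of it. Then stack the low blue-lidded box on top just as gently so that it sits fully home over the lid lugs, with the tall box still centred on the pan. Leave the orange-lidded box, the cups with their saucers and the milk pitcher where they are.

Things in the scene. Friction and masses are not known exactly. Their poses are not given: they have to be found in the camera images.
- pan (a point): Centre of the top face of the scale's flat rigid stainless pan, 46 mm above the counter: a rectangle 96 mm along this frame's x, 152 mm along y, 5 mm thick, no rim, z up. It belongs to a compact black scale (about 190 x 176 mm) fixed to the counter, whose lower front panel with a green display lies on the pan's -x side, below pan height. Place and yaw vary.
- tall_box: Tall stacking clip box: white body, blue lid, flat upright sides; 64 mm along x, 130 mm along y over the end clips (body 122), 80 mm to the flat lid top; 0.3 to 0.5 kg. On the lid four tapered lugs at x = +-17, y = +-42 mm: 6 mm high, 14 mm across at the foot, 9 at the top. Origin: centre of the underside, z up. Loose; same either way round.
- low_box: Low clip box, blue lid, 64 mm along x, 130 along y, 50 to the lid top, same lugs; 0.2 to 0.33 kg. Its underside has four square recesses, 18 x 18 mm, 8 deep, at x = +-17, y = +-42 mm that fit over the lugs of a box below (2 mm play, either way round); when home its origin is 80 mm above the tall box's. Origin: centre of the underside, z up. Loose.
- other_box: Low box of the same shape as the low box but with an orange lid: not wanted, stays where it is. Origin at the centre of the underside.
- cup_a: White espresso cup, 76 mm across the rim and 62 mm high, standing on saucer_a: stays where it is. Origin at the centre of the underside.
- cup_b: White espresso cup like cup_a, standing on saucer_b: stays where it is. Origin at the centre of the underside.
- saucer_a: White saucer 144 mm across and 17 mm high with a spoon lying on it, under cup_a: stays where it is. Origin at the centre of the underside.
- saucer_b: White saucer like saucer_a, under cup_b: stays where it is. Origin at the centre of the underside.
- pitcher: Stainless milk pitcher, 88 mm across, 98 mm high, handle on its own +x side reaching 78 mm out: stays where it is. Origin at the centre of the underside.
Things that resemble listed ones, but are neither listed nor needed, are in the scene too. What is shaped like the tall_box but pink, turquoise or yellow is not meant.

How it is judged:
On the way, in this order (a step that is already met when the one before it is completed fails the run):
1. the tall blue-lidded box stands centred and square on the scale pan, let go of (horizontal distance between tall_box and pan below 0.008 m and angle between the y axis of tall_box and the y axis of pan, either way round below 0.1 rad and z of tall_box in the frame of pan below 0.003 m and angle between tall_box's own z axis and vertical below 0.05 rad and contact force between the fingers and tall_box below 0.2 N and linear speed of tall_box below 0.02 m/s), for 0.2 s.
2. the low blue-lidded box sits fully home over the lugs of the tall box, let go of (horizontal distance between low_box and tall_box below 0.005 m and angle between the y axis of low_box and the y axis of tall_box, either way round below 0.1 rad and z of low_box in the frame of tall_box between 0.076 and 0.0825 m and contact force between the fingers and low_box below 0.2 N), for 0.2 s.
At the end, for the whole second after the job is handed in: The tall blue-lidded box stands upright on the pan, its centre within 8 mm of the pan's centre and its long side within 0.1 rad of the pan's (so no edge overhangs); the low blue-lidded box sits upright, fully home over the tall box's lugs (underside within 2.5 mm of the lid top); both at rest (horizontal distance between tall_box and pan below 0.008 m and angle between the y axis of tall_box and the y axis of pan, either way round below 0.1 rad and z of tall_box in the frame of pan below 0.003 m and angle between each of tall_box, low_box's own z axis and vertical below 0.03 rad and horizontal distance between low_box and tall_box below 0.005 m and angle between the y axis of low_box and the y axis of tall_box, either way round below 0.1 rad and z of low_box in the frame of tall_box between 0.076 and 0.0825 m and linear speed of each of tall_box, low_box below 0.01 m/s); the robot touches nothing.
It fails at once if the tall box is rammed onto the scale, or the scale overloaded (more than 80 N) (contact force between tall_box and scale above 80 N).
It fails at once if a blue-lidded box is let fall (moving faster than 0.45 m/s, a fall of about 10 mm, out of the fingers) ((contact force between the fingers and tall_box below 0.2 N and linear speed of tall_box above 0.45 m/s) or (contact force between the fingers and low_box below 0.2 N and linear speed of low_box above 0.45 m/s)).
It fails at once if another thing on the counter is shifted by more than 25 mm or tipped (distance of any of other_box, cup_a, cup_b, saucer_a, saucer_b, pitcher from where it was at the start of the episode above 0.025 m or angle between any of other_box, cup_a, cup_b, pitcher's own z axis and vertical above 0.5 rad).
It also fails if it takes over 64 s, if anything falls off the work surface, if the arm or the gripper's body presses on something with over 40 N, if the wrist force passes 120 N, or if a joint passes its speed limit or range.

ROBOT

A 6-joint arm with a two-finger parallel gripper is mounted at the origin on the work surface. World frame = base frame: x ahead of the robot, y to its left, z up, the work surface at z = 0. Lengths are in m, angles in rad, forces in N, time in s.
With the tool pointing down it reaches from about 0.35 to 0.875 m from the base axis. Payload 4.2 kg.
Tool frame: the origin (TCP) lies at the very end of the fingers, on their centre line; the grasp point (between the pads) lies 19 mm behind it (arm.grip_depth is the distance from the TCP to the grasp point, in m); z points along the fingers, y is the line along which they close (so a half turn about z gives the same grasp; the last joint's range is limited). The gripper opens to 85 mm and grips with 20 to 120 N. Pads are 22 mm wide; open, the fingers measure 114 mm over their backs; the gripper's body (76 mm by 85 mm) begins 54 mm behind the grasp point. The pads swing forward as they close: fully open they stand 13 mm farther back than shut.
Start: joints at [1.387, 0.385, 0.008, 0, -1.194, -0.259], TCP at [0.268, 0.565, 0.231] pointing down, gripper open.
Joint ranges: [-3.14, 3.14], [-1.21, 2.06], [-1.07, 1.41], [-3.16, 2.05], [-2.99, -0.16], [-3.1, 3.1]. Speed limits (rad/s): [2.79, 2.79, 3.14, 3.14, 3.14, 3.14].

INTERFACE

Orientations are given as a unit quaternion [x, y, z, w].
In Python, from bench import arm gives the robot as it stands.
- The arm moves only by the tool move_arm, never from a script. Its argument "increments" is a list that holds one entry, the list of rows, each a list of 7 numbers: the shift along the world's x, y, z as a fraction of full scale, then the turn, a rotation vector about the world's x, y, z as a fraction of full scale, then the opening, from -1 (shut) to 1 (fully open), so that 0 is half open. In form: [[[dx, dy, dz, rx, ry, rz, claw], ...]]. A call has 1 to 12 rows; each row is the pose to reach, as a shift and turn from the pose commanded when the call began; what a row does not reach only later rows make up. Full scale, the value 1, is 600 mm for a shift and 45 degrees for a turn. A row lasts 1/10 s, in which the tool goes at most 50 mm and 8.59 degrees, less where a joint would pass 70% of its speed; a pose out of reach is approached as far as the arm can. A call with a number of a shift or a turn outside -1 to 1 is refused whole. A call with a gripper value outside its range is refused whole. The fingers move at their own pace and stop on an object; "squeeze" is the grip in N (left out, the last holds). Time passes only in rows, so rows that repeat a pose let the fingers close. It gives the time, the measured TCP pose, the force, the opening and the grip force at its end, in the units of the state.
- arm.observe(): the state, without advancing time (a new reading comes with each control period).
- arm.capture(name): name is "side" or "top" or "wrist"; returns a dict with "image" (420x560x3 uint8, blue, green, red), "z_map" (420x560 float32, m along the optical axis (not along the pixel's ray), 0 where there is no reading), "mtx" (3x3 intrinsics, pixels), "origin" and "orientation" of the camera in the world. Camera axes: x right, y down, z forward; pixel columns grow to the right and rows downward; lengths in m; the calibration is good to about 2 mm. The wrist camera is an equidistant fisheye: a pixel r from the principal point sees the ray r / f radians off the axis. A picture is of the moment at which its call begins.
- arm.job_done(): hands the job in; it is judged then, once.
Trained networks look in the newest picture that a camera, given by its name, has taken for a name from the list of things; names that differ only in an ending like _2 or _b are one class to them, and where a whole thing is asked for, a point or a joint stands for the part that bears it (a point fixed in the world has none). Each returns a list of dicts, best first, with "confidence" (0 to 1); they miss things now and then, are a little off and sometimes report something else, mostly with a low value. They report only what shows in the picture. A call takes as long as a camera call. They do not tell look-alikes from the thing itself.
- arm.outline_of(camera, target): "pixels" (420x560 bool, what is visible of it) and "uv" ([column, row] in pixels, amid what is visible of it).
The state is a dict: "time": time; "joint_pos": joint angles; "qd": joint speeds; "effort": joint torques, N m; "tool_pos": TCP position; "ee_rot": TCP orientation; "ft_force": force on the tool from outside, world axes, zero at the start; "wrist_torque": the same for the moment, N m; "opening": opening from 0.0 (shut) to 1.0 (fully open); "grip_force": force on a finger pad.
Only numpy, scipy, OpenCV 4.12 (cv2) and the standard library are available. Lean on these libraries where they do the work, as an engineer would, in place of code of your own. Each camera call takes 0.05 s, during which the arm holds its last target. There are 200 camera calls.

## Working session

There is one attempt and no reset: what is moved stays moved. The work goes in short steps, Python scripts to look and compute and a tool call to move; the robot and the scene stay as the last step left them, time stands still between calls to the robot, and variables do not carry over. Pictures are saved under pics/ and viewed, at most 10 in all, crops included, and the job is handed in when it is done.

Besides the shell and the picture viewer there is one more tool, called after "Emit:" as name(argument=value, ...) on one line, values as JSON. move_arm: Moves the arm, as the interface text tells. Its arguments: {"type":"object","properties":{"increments":{"type":"array","items":{"type":"array","items":{"type":"array","items":{"type":"number"}}}},"squeeze":{"type":"number"}},"required":["increments"]}

```bash
mkdir -p pics; cat > h.py <<'E'
import numpy as np, cv2
from scipy.spatial.transform import Rotation as R
from bench import arm
def pts(c):
    z=c["z_map"]; K=np.array(c["mtx"]); v,u=np.mgrid[:z.shape[0],:z.shape[1]]
    p=np.stack([(u-K[0,2])/K[0,0]*z,(v-K[1,2])/K[1,1]*z,z],-1)
    return p@R.from_quat(c["orientation"]).as_matrix().T+np.array(c["origin"])
E
python3 - <<'E'
from h import *
s=arm.observe(); print({k:np.round(v,3) for k,v in s.items()})
for n in ("top","side"):
    c=arm.capture(n); np.savez(n,**c); cv2.imwrite(f"pics/{n}.png",c["image"]); P=pts(c)
    print(n,np.round(c["origin"],3),np.round(R.from_quat(c["orientation"]).as_matrix().tolist(),2))
    for t in ("tall_box","low_box","pan","other_box","cup_a","saucer_a","pitcher"):
        for o in arm.outline_of(n,t):
            m=o["pixels"]&(c["z_map"]>0); q=P[m]
            if len(q): print(t,round(o["confidence"],2),np.round(o["uv"]),m.sum(),np.round(np.median(q,0),3),"ztop",np.round(np.percentile(q[:,2],98),3), c["image"][o["pixels"]].mean(0).round())
E
```

```text
{'time': np.float64(0.0), 'joint_pos': array([ 1.387e+00,  3.860e-01,  7.000e-03, -1.000e-03, -1.194e+00,
       -2.590e-01]), 'qd': array([ 0.001, -0.   , -0.   , -0.   ,  0.001, -0.001]), 'effort': array([-1.0000e-03, -3.9229e+01,  1.8840e+01,  4.1860e+00, -5.0000e-03,
        0.0000e+00]), 'tool_pos': array([0.268, 0.564, 0.23 ]), 'ee_rot': array([ 0.976, -0.22 , -0.   ,  0.001]), 'ft_force': array([-0.673, -1.178, -0.491]), 'wrist_torque': array([0.025, 0.034, 0.   ]), 'grip_force': np.float64(0.0), 'opening': np.float64(0.998)}
top [2.880e-01 1.000e-03 1.381e+00] [[-0.01 -0.98  0.18]
 [-1.    0.01  0.  ]
 [-0.01 -0.18 -0.98]]
tall_box 0.87 [120. 184.] 1352 [0.573 0.437 0.08 ] ztop 0.088 [62. 49. 94.]
tall_box 0.83 [154. 242.] 1267 [0.415 0.338 0.081] ztop 0.088 [105.  51.  27.]
tall_box 0.8 [139. 297.] 1362 [0.267 0.373 0.081] ztop 0.087 [94. 95. 30.]
tall_box 0.78 [215. 273.] 1249 [0.322 0.167 0.081] ztop 0.088 [ 43. 131. 154.]
tall_box 0.44 [430. 175.] 1248 [ 0.608 -0.437  0.014] ztop 0.023 [133. 139. 143.]
pan 0.89 [279. 194.] 4187 [0.545 0.012 0.037] ztop 0.052 [66. 68. 65.]
[... 886 characters left out ...]
pan 0.67 [282. 217.] 3597 [ 0.53  -0.006  0.033] ztop 0.048 [72. 75. 74.]
pan 0.22 [443. 295.] 1417 [ 0.603 -0.465  0.011] ztop 0.019 [155. 163. 170.]
pan 0.18 [372. 241.] 964 [ 0.658 -0.239  0.011] ztop 0.019 [155. 163. 169.]
other_box 0.83 [229. 170.] 903 [0.587 0.244 0.048] ztop 0.055 [ 43.  95. 148.]
cup_a 0.73 [378. 224.] 753 [ 0.673 -0.219  0.047] ztop 0.069 [138. 145. 152.]
cup_a 0.72 [449. 276.] 1046 [ 0.63  -0.448  0.047] ztop 0.069 [139. 146. 153.]
saucer_a 0.97 [440. 296.] 1295 [ 0.602 -0.463  0.011] ztop 0.019 [157. 165. 171.]
saucer_a 0.66 [372. 243.] 1040 [ 0.658 -0.238  0.011] ztop 0.02 [153. 161. 167.]
pitcher 0.74 [302. 165.] 1139 [0.731 0.091 0.06 ] ztop 0.099 [83. 84. 86.]
```

View pics/top.png

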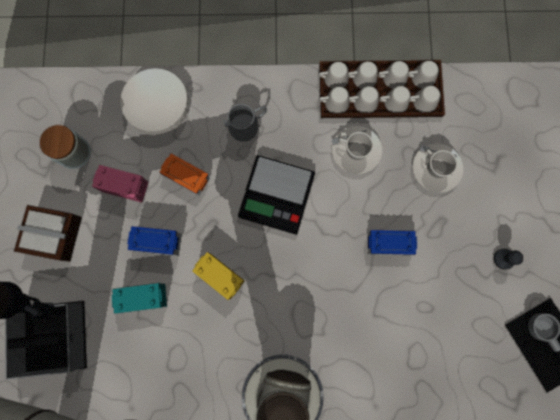

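View pics/side.png

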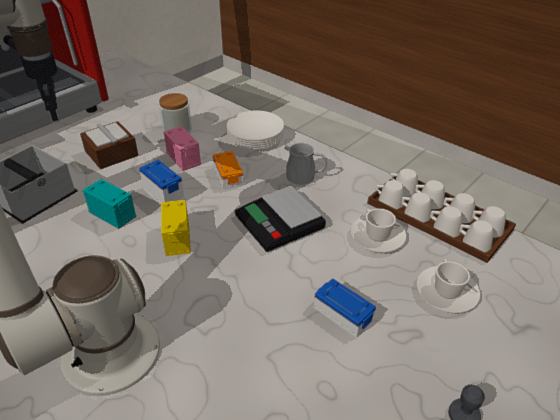

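The tall candidates in the top picture are blue (154,241), pink (119,183), turquoise (139,298) and yellow (217,276). The low ones are blue (393,242) and orange (184,172). The blue at (154,241) has its lid at 80 mm, so it is the tall box. The blue at (393,242) is the low box. The scale is at (278,194), with its display toward the robot. I'll measure these next and check the choice in a crop.

```bash
cat >> h.py <<'E'
def rect(q):
    (x,y),(w,h),a=cv2.minAreaRect((q[:,:2]*1000).astype(np.float32))
    if w>h: w,h,a=h,w,a+90
    # a: angle of width axis; long axis at a+90
    l=(a+90)%180
    return [round(float(t),1) for t in (x,y,w,h,l)]
def blue(c,P,near,zr,r=0.1):
    hsv=cv2.cvtColor(c["image"],cv2.COLOR_BGR2HSV)
    m=(abs(hsv[...,0].astype(int)-112)<14)&(hsv[...,1]>130)&(P[...,2]>zr[0])&(P[...,2]<zr[1])&(np.hypot(P[...,0]-near[0],P[...,1]-near[1])<r)&(c["z_map"]>0)
    return m
E
python3 - <<'E'
from h import *
for n in ("top","side"):
    c=dict(np.load(n+".npz")); P=pts(c); hsv=cv2.cvtColor(c["image"],cv2.COLOR_BGR2HSV)
    for nm,near,h in (("tall",(.415,.338),.08),("low",(.40,-.32),.05)):
        m=blue(c,P,near,(h-.006,h+.011)); q=P[m]; print(n,nm,len(q),rect(q),np.median(q[:,2]).round(4),"mean",q.mean(0).round(4))
    m=(abs(P[...,2]-.046)<.006)&(np.hypot(P[...,0]-.56,P[...,1]-.01)<.16)&(hsv[...,1]<40)&(hsv[...,2]>85)&(c["z_map"]>0)
    m=cv2.morphologyEx(m.astype(np.uint8),cv2.MORPH_OPEN,np.ones((3,3)))
    k,lab,st,ce=cv2.connectedComponentsWithStats(m); m=lab==1+st[1:,4].argmax()
    q=P[m]; print(n,"pan",len(q),rect(q),np.median(q[:,2]).round(4),q.mean(0).round(4))
    m2=(P[...,2]<.006)&(P[...,2]>-.02)&(c["z_map"]>0); print("counter z",np.median(P[m2][:,2]).round(4))
    o=c["image"].copy(); o[m]=(0,0,255)
    if n=="top": a=np.hstack([cv2.resize(o[130:250,220:340],(400,400)),cv2.resize(c["image"][190:290,110:210],(400,400))]); cv2.imwrite("pics/crop1.png",a)
E
```

```text
top tall 1069 [416.4, 342.6, 62.4, 126.8, 83.3] 0.0813 mean [0.4159 0.3423 0.0815]
top low 1044 [408.8, -303.8, 62.7, 128.4, 88.9] 0.0514 mean [ 0.408  -0.3023  0.0514]
top pan 1577 [583.8, 0.6, 95.7, 149.2, 72.5] 0.0469 [0.5822 0.0016 0.0468]
counter z 0.0007
side tall 611 [411.4, 342.0, 64.2, 130.4, 83.9] 0.08 mean [0.4097 0.3369 0.08  ]
side low 1265 [402.9, -306.2, 67.1, 127.9, 87.6] 0.0496 mean [ 0.4018 -0.3087  0.0496]
side pan 1287 [580.3, 0.8, 100.6, 155.6, 73.0] 0.0454 [ 0.5769 -0.0034  0.0454]
counter z -0.0006
```

View pics/crop1.png

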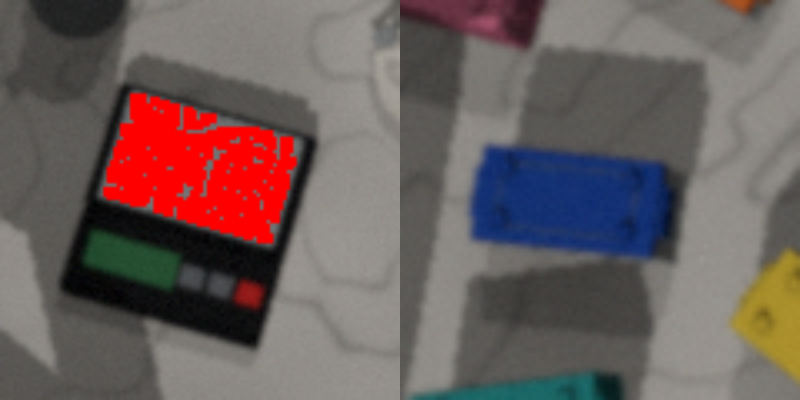

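The crop shows the blue box with four lugs at 80 mm lid height and the pan cleanly segmented, so the choice is confirmed. The target is tall ≈ (0.414, 0.342), long axis 83.5°. I'll move above it.

Emit:
move_arm(increments=[[[0.243,-0.371,0,0,0,-1,1],[0.243,-0.371,0,0,0,-1,1],[0.243,-0.371,0,0,0,-1,1],[0.243,-0.371,0,0,0,-1,1],[0.243,-0.371,0,0,0,-1,1],[0.243,-0.371,0,0,0,-1,1],[0.243,-0.371,0,0,0,-1,1]]])

```text
time: 1.5
tool_pos: [0.4146, 0.3403, 0.2316]
ee_rot: [0.816, -0.578, 0.0, -0.0]
ft_force: [-0.3, -0.3, -0.7]
opening: 0.997
grip_force: 0.0
```

Emit:
move_arm(increments=[[[0,0,-0.03,0,0,-0.58,1],[0,0,-0.03,0,0,-0.58,1],[0,0,-0.03,0,0,-0.58,1],[0,0,-0.03,0,0,-0.58,1],[0,0,-0.03,0,0,-0.58,1],[0,0,-0.03,0,0,-0.58,1]]])

```text
time: 2.1
tool_pos: [0.4133, 0.3427, 0.2134]
ee_rot: [-0.667, 0.745, 0.0, 0.0]
ft_force: [-0.2, -0.6, -0.2]
opening: 0.999
grip_force: 0.0
```

```bash
cat >> h.py <<'E'
def tool():
    s=arm.observe(); M=R.from_quat(s["ee_rot"]).as_matrix()
    print("t",round(float(s["time"]),2),"tcp",np.round(s["tool_pos"],4),"closing deg",round(np.degrees(np.arctan2(M[1,1],M[0,1]))%180,2),"tilt",np.round(M[:,2],3),"open",round(float(s["opening"]),3),"grip",round(float(s["grip_force"]),1),"F",np.round(s["ft_force"],1))
    return s
def wpts(c):
    z=c["z_map"]; K=np.array(c["mtx"]); v,u=np.mgrid[:z.shape[0],:z.shape[1]]
    x=(u-K[0,2])/K[0,0]; y=(v-K[1,2])/K[1,1]; th=np.hypot(x,y)+1e-9; k=np.tan(np.minimum(th,1.4))/th
    p=np.stack([x*k*z,y*k*z,z],-1)
    return p@R.from_quat(c["orientation"]).as_matrix().T+np.array(c["origin"])
E
python3 - <<'E'
from h import *
tool()
c=arm.capture("wrist"); cv2.imwrite("pics/w1.png",c["image"]); P=wpts(c)
m=blue(c,P,(.414,.342),(.073,.092)); q=P[m]; print(len(q),rect(q),np.median(q[:,2]).round(4),q.mean(0).round(4))
print(np.round(c["origin"],3))
E
```

```text
t 2.1 tcp [0.4133 0.3427 0.2134] closing deg 173.71 tilt [ 0.  0. -1.] open 0.999 grip 0.0 F [-0.2 -0.6 -0.2]
8541 [415.7, 343.5, 62.6, 128.2, 83.4] 0.0798 [0.4152 0.3383 0.08  ]
[0.405 0.259 0.355]
```

View pics/w1.png

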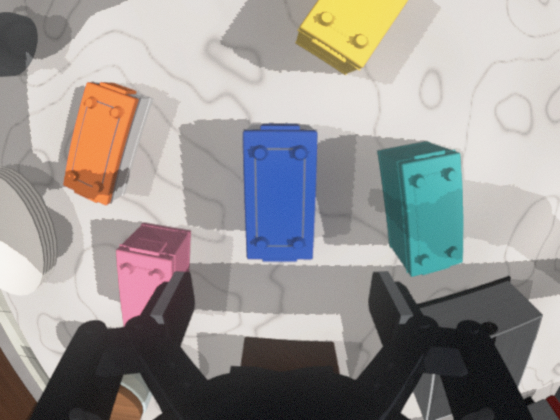

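The wrist view shows the blue box centred at pixel (280,192) with free space on both long sides. I'll descend and grip.

Emit:
move_arm(increments=[[[0.003,0.001,-0.06,0,0,-0.007,1],[0.003,0.001,-0.12,0,0,-0.007,1],[0.003,0.001,-0.18,0,0,-0.007,1],[0.003,0.001,-0.23,0,0,-0.007,1],[0.003,0.001,-0.26,0,0,-0.007,1],[0.003,0.001,-0.28,0,0,-0.007,1],[0.003,0.001,-0.28,0,0,-0.007,1]]])

```text
time: 2.85
tool_pos: [0.4148, 0.3421, 0.044]
ee_rot: [-0.664, 0.748, -0.0, -0.002]
ft_force: [-0.2, -0.1, 0.9]
opening: 1.001
grip_force: 0.0
```

Emit:
move_arm(increments=[[[0,0,0,0,0,0,0],[0,0,0,0,0,0,0],[0,0,0,0,0,0,0],[0,0,0,0,0,0,0],[0,0,0,0,0,0,0],[0,0,0,0,0,0,0],[0,0,0,0,0,0,0]]], squeeze=40)

```text
time: 3.55
tool_pos: [0.4159, 0.3437, 0.0467]
ee_rot: [-0.664, 0.748, 0.0, 0.001]
ft_force: [-1.2, 0.1, 6.1]
opening: 0.744
grip_force: 47.3
```

```bash
python3 - <<'E'
from h import *
tool()
c=arm.capture("wrist"); P=wpts(c)
m=blue(c,P,(.414,.342),(.073,.092)); q=P[m]; print(len(q),rect(q),np.median(q[:,2]).round(4))
E
```

```text
t 3.55 tcp [0.4159 0.3437 0.0467] closing deg 173.25 tilt [ 0.002  0.002 -1.   ] open 0.744 grip 47.3 F [-1.2  0.1  6.1]
30900 [414.9, 330.6, 64.1, 103.5, 83.5] 0.0798
```

Emit:
move_arm(increments=[[[0,0,0.02,0,0,0,0],[0,0,0.06,0,0,0,0],[0,0,0.11,0,0,0,0],[0,0,0.15,0,0,0,0],[0,0,0.17,0,0,0,0],[0,0,0.17,0,0,0,0]]])

```text
time: 4.2
tool_pos: [0.4156, 0.343, 0.1486]
ee_rot: [-0.664, 0.748, 0.0, 0.001]
ft_force: [0.2, 0.8, -4.4]
opening: 0.739
grip_force: 46.4
```

Emit:
move_arm(increments=[[[0.01,-0.02,0,0,0,-0.01,0],[0.03,-0.06,0,0,0,-0.03,0],[0.06,-0.12,0,0,0,-0.05,0],[0.09,-0.19,0,0,0,-0.08,0],[0.13,-0.26,0,0,0,-0.11,0],[0.16,-0.33,0,0,0,-0.14,0],[0.2,-0.4,0,0,0,-0.17,0],[0.23,-0.47,0,0,0,-0.2,0],[0.26,-0.53,0,0,0,-0.22,0],[0.275,-0.56,0,0,0,-0.234,0],[0.28,-0.57,0,0,0,-0.234,0],[0.28,-0.57,0,0,0,-0.234,0]]])

```text
time: 5.4
tool_pos: [0.5823, -0.0007, 0.1452]
ee_rot: [-0.592, 0.806, 0.001, -0.002]
ft_force: [-0.7, 0.1, -4.7]
opening: 0.741
grip_force: 46.3
```

```bash
python3 - <<'E'
from h import *
tool()
for n in ("side","top","wrist"):
    c=arm.capture(n); P=(wpts if n=="wrist" else pts)(c)
    m=blue(c,P,(.583,.002),(.12,.25),.15); q=P[m]; print(n,len(q), rect(q) if len(q) else 0, np.median(q[:,2]).round(4))
    if n=="side": cv2.imwrite("pics/s2.png",c["image"])
E
```

```text
t 5.4 tcp [ 0.5823 -0.0007  0.1452] closing deg 162.54 tilt [-0.004 -0.001 -1.   ] open 0.741 grip 46.3 F [-0.7  0.1 -4.7]
side 683 [577.4, -2.7, 73.1, 130.5, 69.1] 0.1776
top 617 [577.0, 3.4, 64.4, 132.2, 81.6] 0.18
wrist 32331 [568.1, -8.4, 87.4, 103.6, 72.7] 0.1793
```

View pics/s2.png

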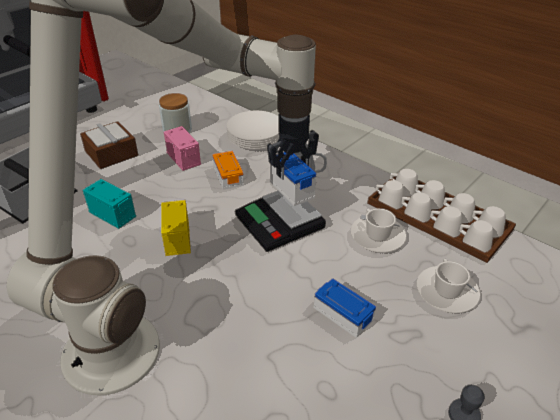

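The side view shows the box held upright over the scale near (297,180). I'll lower it gently.

Emit:
move_arm(increments=[[[0.001,0.002,-0.01,0,0,0,0],[0.001,0.002,-0.03,0,0,0,0],[0.001,0.002,-0.05,0,0,0,0],[0.001,0.002,-0.065,0,0,0,0],[0.001,0.002,-0.075,0,0,0,0],[0.001,0.002,-0.08,0,0,0,0],[0.001,0.002,-0.082,0,0,0,0],[0.001,0.002,-0.082,0,0,0,0]]])

```text
time: 6.35
tool_pos: [0.5842, 0.0019, 0.0982]
ee_rot: [-0.593, 0.805, -0.0, 0.0]
ft_force: [0.3, -0.4, -5.2]
opening: 0.742
grip_force: 46.3
```

```bash
python3 - <<'E'
from h import *
tool()
for n in ("wrist","top"):
    c=arm.capture(n); P=(wpts if n=="wrist" else pts)(c)
    m=blue(c,P,(.583,.002),(.115,.15),.15); q=P[m]; print(n,len(q), rect(q) if len(q) else 0, np.median(q[:,2]).round(4)); tool()
E
```

```text
t 6.35 tcp [0.5842 0.0019 0.0982] closing deg 162.68 tilt [ 0.  0. -1.] open 0.742 grip 46.3 F [ 0.3 -0.4 -5.2]
wrist 31570 [580.8, -10.5, 64.5, 103.5, 72.4] 0.1313
t 6.4 tcp [0.5843 0.0019 0.0985] closing deg 162.68 tilt [ 0.001  0.    -1.   ] open 0.746 grip 46.3 F [ 0.4  0.8 -4.3]
top 523 [585.5, 3.5, 63.1, 128.6, 73.2] 0.1327
t 6.45 tcp [0.5843 0.0019 0.0986] closing deg 162.69 tilt [ 0.001  0.    -1.   ] open 0.746 grip 46.3 F [ 0.1 -0.4 -4.6]
```

Emit:
move_arm(increments=[[[-0.001,-0.002,-0.002,0,0,0,0],[-0.002,-0.002,-0.004,0,0,0,0],[-0.002,-0.002,-0.006,0,0,0,0],[-0.002,-0.002,-0.0075,0,0,0,0],[-0.002,-0.002,-0.0085,0,0,0,0],[-0.002,-0.002,-0.009,0,0,0,0],[-0.002,-0.002,-0.009,0,0,0,0]]])

```text
time: 7.15
tool_pos: [0.5828, 0.0007, 0.0929]
ee_rot: [-0.593, 0.805, -0.0, 0.0]
ft_force: [-1.5, -0.5, -2.8]
opening: 0.739
grip_force: 46.5
```

Emit:
move_arm(increments=[[[0,0,-0.001,0,0,0,0],[0,0,-0.0015,0,0,0,0],[0,0,-0.002,0,0,0,0],[0,0,-0.002,0,0,0,0],[0,0,-0.002,0,0,0,0]]])

```text
time: 7.65
tool_pos: [0.5828, 0.0007, 0.0927]
ee_rot: [-0.593, 0.805, -0.0, 0.0]
ft_force: [-3.6, -0.1, 5.2]
opening: 0.742
grip_force: 47.6
```

It is seated at about 10 N of load. I'll release it and rise.

Emit:
move_arm(increments=[[[0,0,0,0,0,0,0.6],[0,0,0,0,0,0,0.8],[0,0,0,0,0,0,1],[0,0,0,0,0,0,1],[0,0,0,0,0,0,1],[0,0,0,0,0,0,1],[0,0,0.03,0,0,0,1],[0,0,0.08,0,0,0,1],[0,0,0.15,0,0,0,1],[0,0,0.22,0,0,0,1],[0,0,0.25,0,0,0,1]]])

```text
time: 8.75
tool_pos: [0.5846, 0.0008, 0.2464]
ee_rot: [-0.593, 0.805, -0.002, 0.003]
ft_force: [1.0, 0.5, -0.0]
opening: 0.998
grip_force: 0.0
```

```bash
python3 - <<'E'
from h import *
tool()
c=arm.capture("wrist"); cv2.imwrite("pics/w2.png",c["image"]); P=wpts(c)
m=blue(c,P,(.583,.002),(.115,.145),.15); q=P[m]; print(len(q), rect(q), np.median(q[:,2]).round(4))
hsv=cv2.cvtColor(c["image"],cv2.COLOR_BGR2HSV)
m=(abs(P[...,2]-.046)<.004)&(np.hypot(P[...,0]-.583,P[...,1]-.001)<.095)&(hsv[...,2]>80)&(hsv[...,1]<60)
q=P[m]; print("pan",len(q),rect(q))
E
```

```text
t 8.75 tcp [0.5846 0.0008 0.2464] closing deg 162.72 tilt [ 0.008  0.001 -1.   ] open 0.998 grip 0.0 F [ 1.   0.5 -0. ]
9278 [582.9, -1.5, 63.2, 124.9, 72.8] 0.1258
pan 2671 [582.5, 0.0, 96.8, 151.5, 72.9]
```

View pics/w2.png

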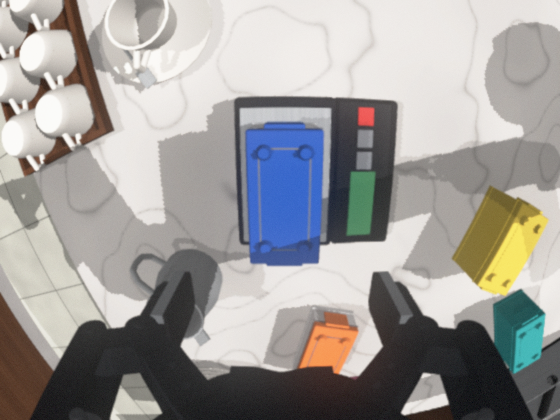

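The box stands fully on the pan: wrist view centre ≈(284,193), pan from 237 to 332, nothing overhanging. I'll measure its lugs for the stack.

```bash
cat >> h.py <<'E'
def lugs(c,P,near,lid,hi=.0035):
    Z=P[...,2].astype(np.float32)
    m0=blue(c,P,near,(lid-.004,lid+.012),.085); base=np.median(Z[m0]); 
    ys,xs=np.where(m0); Z=cv2.medianBlur(Z,3)
    # fit plane to reduce tilt/calibration error
    q=P[m0]; A=np.c_[q[:,:2],np.ones(len(q))]; s=np.ones(len(q),bool)
    for _ in range(4):
        co=np.linalg.lstsq(A[s],q[s,2],rcond=None)[0]; s=abs(q[:,2]-A@co)<.0015
    h=Z-(P[...,0]*co[0]+P[...,1]*co[1]+co[2])
    m=(m0&(h>hi)).astype(np.uint8)
    k,lab,st,_=cv2.connectedComponentsWithStats(m)
    out=[]
    for i in np.argsort(-st[1:,4])[:4]+1: out.append(P[lab==i].mean(0)*1000)
    out=np.array(out); d=out[:,:2]-out[:,:2].mean(0)
    r=rect(out) ; print("lugs",st[1:,4][np.argsort(-st[1:,4])][:6],out.round(1).tolist(),"centre",out.mean(0).round(1),"w,h,ang",r[2:],"plane",co.round(3),"lid rect",rect(q))
E
python3 - <<'E'
from h import *
for i in range(2):
    tool(); c=arm.capture("wrist"); lugs(c,wpts(c),(.583,.0),.126)
E
```

```text
t 8.8 tcp [0.5854 0.0008 0.2482] closing deg 162.73 tilt [ 0.011  0.001 -1.   ] open 1.001 grip 0.0 F [ 0.8 -0.4  2.5]
lugs [135 134  96  86] [[555.6, -34.6, 131.2], [587.3, -44.5, 131.3], [611.7, 35.3, 131.1], [579.9, 45.3, 131.3]] centre [5.836e+02 4.000e-01 1.312e+02] w,h,ang [33332.4, 83681.6, 73.0] plane [0.001 0.    0.125] lid rect [582.8, -1.4, 63.0, 125.6, 73.2]
t 8.85 tcp [0.5845 0.0009 0.2454] closing deg 162.7 tilt [ 0.008  0.001 -1.   ] open 1.002 grip 0.0 F [ 0.6  0.1 -0.5]
lugs [143 138 104  85] [[555.4, -34.5, 131.1], [587.3, -44.4, 131.1], [611.7, 35.3, 131.2], [580.1, 45.3, 131.3]] centre [5.836e+02 4.000e-01 1.312e+02] w,h,ang [33406.7, 83602.5, 72.8] plane [0.002 0.001 0.125] lid rect [583.1, -0.9, 63.0, 125.9, 73.1]
```

Emit:
move_arm(increments=[[[-0.03,-0.05,0,0,0,0.05,1],[-0.07,-0.12,0,0,0,0.1,1],[-0.12,-0.19,0,0,0,0.15,1],[-0.16,-0.26,0,0,0,0.2,1],[-0.2,-0.33,0,0,0,0.25,1],[-0.24,-0.4,-0.03,0,0,0.3,1],[-0.27,-0.46,-0.08,0,0,0.347,1],[-0.29,-0.5,-0.11,0,0,0.347,1],[-0.295,-0.508,-0.127,0,0,0.347,1],[-0.295,-0.508,-0.127,0,0,0.347,1],[-0.295,-0.508,-0.127,0,0,0.347,1],[-0.295,-0.508,-0.127,0,0,0.347,1]]])

```text
time: 10.1
tool_pos: [0.407, -0.3035, 0.1661]
ee_rot: [-0.697, 0.717, -0.001, 0.0]
ft_force: [0.8, -0.9, 0.5]
opening: 0.999
grip_force: 0.0
```

```bash
python3 - <<'E'
from h import *
for i in range(2):
    tool(); c=arm.capture("wrist"); lugs(c,wpts(c),(.4075,-.304),.05)
E
```

```text
t 10.1 tcp [ 0.407  -0.3035  0.1661] closing deg 178.4 tilt [ 0.002 -0.001 -1.   ] open 0.999 grip 0.0 F [ 0.8 -0.9  0.5]
lugs [145 143 101  94] [[422.5, -347.6, 55.2], [389.2, -346.6, 55.3], [425.2, -264.1, 55.1], [391.3, -263.1, 55.0]] centre [ 407.1 -305.3   55.1] w,h,ang [33841.4, 83634.4, 88.3] plane [0.002 0.001 0.049] lid rect [407.2, -306.1, 62.3, 127.1, 88.0]
t 10.15 tcp [ 0.407  -0.3034  0.1662] closing deg 178.41 tilt [ 0.002 -0.001 -1.   ] open 1.004 grip 0.0 F [-0.2 -0.6  0.4]
lugs [150 142 103  94] [[389.2, -346.5, 55.2], [422.6, -347.7, 55.3], [425.1, -264.2, 55.2], [391.6, -263.0, 55.1]] centre [ 407.1 -305.3   55.2] w,h,ang [33502.6, 83678.7, 88.3] plane [0.002 0.001 0.049] lid rect [407.2, -306.0, 62.2, 127.1, 88.1]
```

Emit:
move_arm(increments=[[[0,-0.003,-0.06,0,0,0,1],[0,-0.003,-0.12,0,0,0,1],[0,-0.003,-0.17,0,0,0,1],[0,-0.003,-0.21,0,0,0,1],[0,-0.003,-0.235,0,0,0,1],[0,-0.003,-0.247,0,0,0,1],[0,-0.003,-0.247,0,0,0,1],[0,-0.003,-0.247,0,0,0,1]]])

```text
time: 11.0
tool_pos: [0.4067, -0.306, 0.018]
ee_rot: [-0.697, 0.717, -0.001, 0.0]
ft_force: [0.4, 0.4, -0.1]
opening: 1.0
grip_force: 0.0
```

Emit:
move_arm(increments=[[[0,0,0,0,0,0,0],[0,0,0,0,0,0,0],[0,0,0,0,0,0,0],[0,0,0,0,0,0,0],[0,0,0,0,0,0,0],[0,0,0,0,0,0,0],[0,0,0,0,0,0,0]]], squeeze=40)

```text
time: 11.7
tool_pos: [0.4064, -0.3061, 0.0183]
ee_rot: [-0.697, 0.717, -0.001, 0.0]
ft_force: [-1.0, 1.1, 6.8]
opening: 0.741
grip_force: 46.0
```

```bash
python3 - <<'E'
from h import *
tool(); c=arm.capture("wrist"); lugs(c,wpts(c),(.4075,-.304),.05); tool()
E
```

```text
t 11.7 tcp [ 0.4064 -0.3061  0.0183] closing deg 178.32 tilt [ 0.002 -0.001 -1.   ] open 0.741 grip 46.0 F [-1.   1.1  6.8]
lugs [666 653   1   1   1] [[389.1, -347.1, 55.1], [422.4, -348.2, 55.1], [438.8, -300.7, 56.5], [438.6, -266.8, 49.2]] centre [ 422.2 -315.7   54. ] w,h,ang [28906.8, 94433.3, 58.4] plane [0.001 0.005 0.051] lid rect [406.7, -317.7, 63.9, 104.6, 88.1]
t 11.75 tcp [ 0.4064 -0.3061  0.0183] closing deg 178.31 tilt [ 0.002 -0.001 -1.   ] open 0.742 grip 46.0 F [-0.2  1.   6. ]
```

Emit:
move_arm(increments=[[[0,0,0.02,0,0,0,0],[0,0,0.06,0,0,0,0],[0,0,0.12,0,0,0,0],[0,0,0.18,0,0,0,0],[0,0,0.24,0,0,0,0],[0,0,0.28,0,0,0,0],[0,0,0.295,0,0,0,0],[0,0,0.295,0,0,0,0]]])

```text
time: 12.55
tool_pos: [0.4058, -0.3058, 0.195]
ee_rot: [-0.696, 0.718, -0.001, 0.001]
ft_force: [1.1, 0.4, -3.1]
opening: 0.744
grip_force: 45.2
```

Emit:
move_arm(increments=[[[0.01,0.02,0,0,0,-0.02,0],[0.03,0.06,0,0,0,-0.05,0],[0.06,0.11,0,0,0,-0.09,0],[0.1,0.17,0,0,0,-0.13,0],[0.14,0.24,0,0,0,-0.18,0],[0.18,0.31,0,0,0,-0.23,0],[0.22,0.38,0,0,0,-0.28,0],[0.25,0.44,0,0,0,-0.32,0],[0.28,0.485,0,0,0,-0.342,0],[0.29,0.504,0,0,0,-0.342,0],[0.294,0.51,0,0,0,-0.342,0],[0.294,0.51,0,0,0,-0.342,0]]])

```text
time: 13.75
tool_pos: [0.5812, -0.0002, 0.1926]
ee_rot: [-0.594, 0.804, 0.001, -0.002]
ft_force: [-0.0, -0.3, -2.2]
opening: 0.743
grip_force: 45.1
```

Emit:
move_arm(increments=[[[0,0,-0.01,0,0,0,0],[0,0,-0.02,0,0,0,0],[0,0,-0.03,0,0,0,0],[0,0,-0.04,0,0,0,0],[0,0,-0.045,0,0,0,0],[0,0,-0.05,0,0,0,0],[0,0,-0.05,0,0,0,0],[0,0,-0.05,0,0,0,0]]])

```text
time: 14.55
tool_pos: [0.5823, 0.0002, 0.1642]
ee_rot: [-0.594, 0.804, -0.0, 0.0]
ft_force: [0.6, -0.0, -3.3]
opening: 0.737
grip_force: 45.1
```

```bash
python3 - <<'E'
from h import *
tool(); c=arm.capture("wrist"); P=wpts(c); lugs(c,P,(.583,.0),.213); tool()
c=arm.capture("side"); cv2.imwrite("pics/s3.png",cv2.resize(c["image"][120:270,200:400],(800,600))); tool()
E
```

```text
t 14.55 tcp [5.823e-01 2.000e-04 1.642e-01] closing deg 162.92 tilt [ 0. -0. -1.] open 0.737 grip 45.1 F [ 0.6 -0.  -3.3]
  return _methods._mean(a, axis=axis, dtype=dtype,
  ret = ret.dtype.type(ret / rcount)
Traceback (most recent call last):
  File "h.py", line 40, in lugs
    out=np.array(out); d=out[:,:2]-out[:,:2].mean(0)
                         ~~~^^^^^^
IndexError: too many indices for array: array is 1-dimensional, but 2 were indexed
```

```bash
python3 - <<'E' 2>&1 | grep -v Warn
from h import *
tool(); c=arm.capture("wrist"); P=wpts(c); lugs(c,P,(.583,.0),.196); tool()
E
```

```text
t 14.6 tcp [5.824e-01 2.000e-04 1.644e-01] closing deg 162.92 tilt [ 0.001  0.    -1.   ] open 0.742 grip 45.1 F [-0.4  0.2 -2. ]
lugs [657 655   1   1   1   1] [[554.8, -34.7, 201.1], [586.6, -44.5, 201.1], [613.3, -8.3, 206.0], [614.9, -4.4, 204.9]] centre [592.4 -23.  203.3] w,h,ang [23138.0, 67254.7, 26.7] plane [0.002 0.006 0.195] lid rect [579.3, -11.0, 64.5, 104.7, 72.4]
t 14.65 tcp [5.824e-01 2.000e-04 1.644e-01] closing deg 162.92 tilt [ 0.001  0.    -1.   ] open 0.741 grip 45.1 F [-0.   0.1 -2.8]
```

The held lugs line up with the tall box's lugs within 0.7 mm. I'll lower.

Emit:
move_arm(increments=[[[0.001,0,-0.008,0,0,0,0],[0.001,0,-0.015,0,0,0,0],[0.001,0,-0.02,0,0,0,0],[0.001,0,-0.024,0,0,0,0],[0.001,0,-0.027,0,0,0,0],[0.001,0,-0.029,0,0,0,0],[0.001,0,-0.03,0,0,0,0],[0.001,0,-0.03,0,0,0,0]]])

```text
time: 15.45
tool_pos: [0.5828, 0.0001, 0.1461]
ee_rot: [-0.594, 0.804, -0.0, -0.0]
ft_force: [0.1, 0.6, -2.8]
opening: 0.743
grip_force: 45.1
```

Emit:
move_arm(increments=[[[0,0,-0.001,0,0,0,0],[0,0,-0.002,0,0,0,0],[0,0,-0.003,0,0,0,0],[0,0,-0.003,0,0,0,0]]])

```text
time: 15.85
tool_pos: [0.5828, 0.0001, 0.1445]
ee_rot: [-0.594, 0.804, -0.0, 0.0]
ft_force: [-0.3, -0.4, -2.6]
opening: 0.744
grip_force: 45.1
```

Emit:
move_arm(increments=[[[0,0,-0.001,0,0,0,0],[0,0,-0.0015,0,0,0,0],[0,0,-0.002,0,0,0,0],[0,0,-0.002,0,0,0,0]]])

```text
time: 16.25
tool_pos: [0.5829, 0.0001, 0.1444]
ee_rot: [-0.594, 0.804, -0.0, 0.0]
ft_force: [-3.1, 0.9, 5.3]
opening: 0.744
grip_force: 46.1
```

It is seated, with lid contact at the expected height. I'll release it and rise.

Emit:
move_arm(increments=[[[0,0,0,0,0,0,0.6],[0,0,0,0,0,0,0.8],[0,0,0,0,0,0,1],[0,0,0,0,0,0,1],[0,0,0,0,0,0,1],[0,0,0,0,0,0,1],[0,0,0.03,0,0,0,1],[0,0,0.08,0,0,0,1],[0,0,0.15,0,0,0,1],[0,0,0.2,0,0,0,1],[0,0,0.22,0,0,0,1],[0,0,0.22,0,0,0,1]]])

```text
time: 17.45
tool_pos: [0.5834, 0.0003, 0.2768]
ee_rot: [-0.594, 0.804, -0.001, 0.002]
ft_force: [0.3, 0.6, 0.5]
opening: 1.001
grip_force: 0.0
```

```bash
python3 - <<'E' 2>&1 | grep -v Warn
from h import *
tool(); c=arm.capture("wrist"); P=wpts(c); lugs(c,P,(.583,.0),.176)
hsv=cv2.cvtColor(c["image"],cv2.COLOR_BGR2HSV)
m=(abs(P[...,2]-.046)<.004)&(np.hypot(P[...,0]-.583,P[...,1]-.001)<.095)&(hsv[...,2]>80)&(hsv[...,1]<60)
print("pan",rect(P[m]))
c=arm.capture("side"); cv2.imwrite("pics/s4.png",cv2.resize(c["image"][120:270,200:400],(800,600)))
E
```

```text
t 17.45 tcp [5.834e-01 3.000e-04 2.768e-01] closing deg 162.91 tilt [ 0.004  0.001 -1.   ] open 1.001 grip 0.0 F [0.3 0.6 0.5]
lugs [149 141  88  83] [[555.6, -34.4, 181.2], [587.6, -44.2, 181.2], [612.7, 35.5, 181.3], [580.7, 45.5, 181.3]] centre [584.1   0.6 181.2] w,h,ang [33477.9, 83776.2, 72.6] plane [0.001 0.001 0.175] lid rect [583.3, -0.8, 63.9, 124.9, 72.8]
pan [564.8, -58.3, 30.2, 96.5, 163.0]
```

View pics/s4.png

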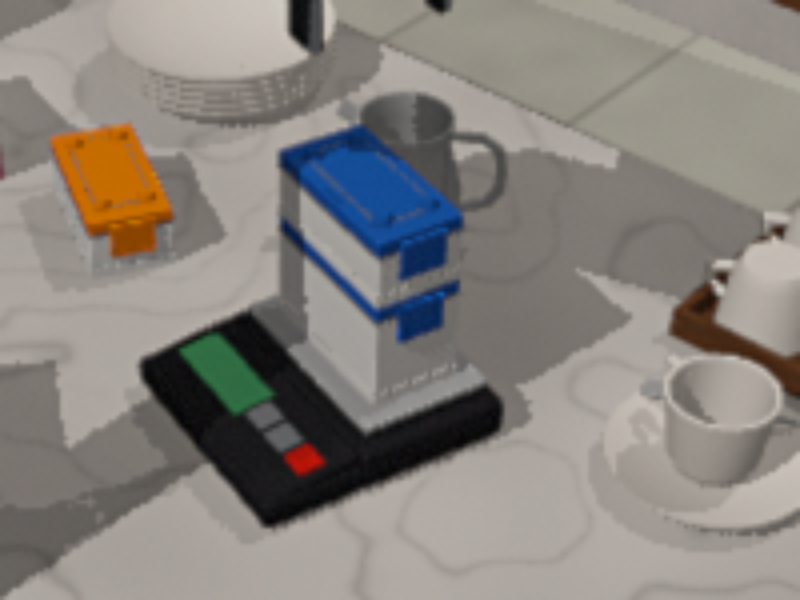

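The crop shows the low box home on the tall one (seam near (375,290)), standing square and centred on the pan. The lid is at 0.175–0.176 as expected and the robot is clear. I'll hand in.

```bash
python3 -c "
from bench import arm
print(arm.job_done())"
```

```text
the job is handed in; nothing more can be done
None
```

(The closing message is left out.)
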